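# Slide the battery box home in its charging dock and start the charge

### The arm

A 7-joint arm with a two-finger parallel gripper is mounted at the origin on a cart in front of the work surface, level with it; the furniture and walls round the work are solid. World frame = base frame: x ahead of the robot, y to its left, z up, the work surface at z = 0. Lengths are in m, angles in rad, forces in N, time in s.
With the tool pointing down it reaches from about 0.4 to 0.85 m from the base axis. Payload 10.4 kg.
Tool frame: the origin (TCP) lies at the very end of the fingers, on their centre line; the grasp point (between the pads) lies 19 mm behind it; y points along the fingers, x is the direction in which the jaws open and shut, and the axes are right-handed (so a half turn about y gives the same grasp; the last joint's range is limited). The gripper opens to 87 mm and grips with 3 to 60 N. Pads are 19 mm wide; open, the fingers measure 117 mm over their backs; the gripper's body (75 mm by 190 mm) begins 51 mm behind the grasp point.
Start: joints at [1.185, 0.332, -0.065, 1.46, 0.022, 1.35, -0.088], TCP at [0.222, -0.584, 0.223] pointing down, gripper open.
Joint ranges: [-2.6, 2.6], [-0.5, 2.12], [-1.47, 1.34], [0.16, 2.42], [-1.27, 4.41], [0.06, 2.06], [-2.6, 2.6]. Speed limits (rad/s): [2.22, 2.22, 2.79, 2.79, 3.14, 3.14, 3.14].

### API

Orientations are given as a unit quaternion [x, y, z, w].
In Python, from bench import readout, vision, r gives the robot as it stands.
- The arm moves only by the tool arm_command, never from a script. Its argument "targets" is a list that holds one entry, the list of rows, each a list of 6 numbers: the shift along the tool's x, y, z in m, then the turn, a rotation vector about the tool's x, y, z in degrees. A call has 1 to 12 rows; each row shifts and turns the commanded pose from where the row before left it, along the tool's axes as they then stand; what a row does not reach is not made up. A row lasts 1/12 s, in which the tool goes at most 41.7 mm and 7.16 degrees, less where a joint would pass 70% of its speed; a pose out of reach is approached as far as the arm can. A call is refused whole if a number of a shift passes 0.0417 or a number of a turn 7.16, either way. A call with a gripper value outside its range is refused whole. "hand" is the opening, from 0 (shut) to 1 (fully open), set as the call begins (left out, the last holds). The fingers move at their own pace and stop on an object; "grip_force" is the grip in N (left out, the last holds). Time passes only in rows, so rows that do not move let the fingers close. It gives the time, the measured TCP pose, the force and the opening at its end, in the units of the state.
- readout.read_state(): the state, without advancing time (a new reading comes with each control period).
- vision.camera(name): name is "scene" or "top" or "wrist"; returns a dict with "pixels" (384x512x3 uint8, blue, green, red), "fovy" (degrees; the focal length in pixels is half the picture's height over the tangent of half this angle, whatever the lens; pixels are square), "cx", "cy" (the principal point, pixels), "R" (3x3) and "t" (3): a world point X has camera coordinates R X + t; the wrist camera has in their place "mount" (4x4, takes a point from camera to tool coordinates, whose origin is the TCP and whose axes are the tool frame's). Camera axes: x right, y down, z forward; pixel columns grow to the right and rows downward; lengths in m; the calibration is good to about 2 mm. A picture is of the moment at which its call begins: read the wrist's pose just before it. There is no depth.
- r.close_job(): hands the job in, once; it reports no verdict.
The state is a dict: "time": time; "joint_positions": joint angles; "joint_vel": joint speeds; "joint_torque": joint torques, N m; "ee_pos": TCP position; "eef_rot": TCP orientation; "ft_force": force on the tool from outside, world axes, zero at the start; "torque": the same for the moment, N m; "width": finger opening in m.
Only numpy, scipy, OpenCV 4.12 (cv2) and the standard library are available. Lean on these libraries where they do the work, as an engineer would, in place of code of your own. Each camera call takes 0.05 s, during which the arm holds its last target.

### The job

Push the tall, heavy battery box along the bench, low near its base so that it slides without tipping, until it is fully home between the dock's rails and flat against the back stop; then press the green button behind the stop fully down and let go to start the charge. The box must only be pushed, never gripped by its handle, lifted or toppled, and nothing else on the bench may be disturbed.

Things in the scene. Friction and masses are not known exactly. Their poses are not given: they have to be found in the camera images.
- battery: tall heavy battery box, loose on the bench: blue, black lid, grey carry handle, four rubber feet. 100 mm deep (its x), 116 mm wide (its y), lid top at 155 mm, handle up to 186 mm; 0.65 to 0.95 kg. Origin: centre of its underside. +x is its leading face with two brass contacts, which enters the dock first. It starts upright, up to 0.2 rad off the dock's direction and up to 30 mm off its centre line
- battery_foot (a point): point on the box's flat rear face (x = -50 mm in the box's frame; a yellow patch higher up marks this face), midway across its width and 15 mm above the bench: a good place to push. Pushed below about 35 mm the box slides, under some 5 to 10 N; pushed above about 45 mm it may tip instead
- battery_handle (a point): middle of the box's grey carry handle, a 10 mm bar along the box's y, 181 mm above its underside; not to be used
- dock: charging dock fixed to the bench, no floor: the box slides on the bench. Origin, on the bench: where the box's origin stands when home, with the same axes; +x is the direction in which the box enters (roughly the robot's left, +y). Two aluminium rails 36 mm high, inner faces at y = +-63 mm from x = -20 to 65 mm, so the box has 5 mm play on either side
- dock_mouth (a point): on the bench, centre of the dock's mouth, 58 mm before the dock's origin: there the flared rail ends stand 170 mm apart, narrowing to 126 mm at 20 mm before the origin. The box's origin starts 190 to 250 mm before the dock's origin
- dock_stop (a point): centre of the front face of the grey back stop, 30 mm up; this face, at x = 50 mm of the dock, is what the box comes flat against. The stop is 60 mm high, 154 mm wide, 18 mm thick; behind it a grey console 34 mm high, 110 mm wide, reaches to x = 168 mm and carries the green button
- charge_top (a point): centre of the top of the round green charge button (30 mm diameter) on the console behind the back stop, 75 mm beyond the stop's front face, 12 mm to the dock's -y side. It is pressed straight down
- charge (a joint): travel of the green button, 0 = up, 0.006 m = fully down; a spring, 5 N when fully down, returns it
- beaker_1: bystander, loose, not to be disturbed: glass beaker, 74 mm wide, 82 mm tall; origin at the centre of its underside
- cylinder_50: bystander, loose, not to be disturbed: tall glass measuring cylinder on a blue foot, 60 mm wide, 190 mm tall; origin at the centre of its underside
- flask_3: bystander, loose, not to be disturbed: glass flask with a long neck, 68 mm wide, 185 mm tall; origin at the centre of its underside
- petri_dish: bystander, loose, not to be disturbed: flat glass dish, 64 mm diameter, 12 mm tall; origin at the centre of its underside
- timer: bystander, loose, not to be disturbed: small white lab timer, 62x62x19 mm; origin at the centre of its underside
- cup_5: bystander, loose, not to be disturbed: clear plastic sample cup, 61 mm diameter, 102 mm tall; origin at the centre of its underside
- stopper: bystander, loose, not to be disturbed: black rubber stopper, 28 mm diameter, 31 mm tall; origin at the centre of its underside
- tape_1: bystander, loose, not to be disturbed: ring of beige adhesive tape, 104 mm diameter, 25 mm tall; origin at the centre of its underside
Not all that is in view belongs to the job. Leave any orange look-alike of the battery alone.

How it is judged:
On the way, in this order (a step that is already met when the one before it is completed fails the run):
1. the battery box stands home in the dock: within 6 mm of the back stop, between the rails, square within 0.07 rad and upright, and has stopped moving (x of battery in the frame of dock between -0.006 and 0.006 m and y of battery in the frame of dock between -0.01 and 0.01 m and angle between the x axis of battery and the x axis of dock, either way round below 0.07 rad and angle between battery's own z axis and vertical below 0.05 rad and linear speed of battery below 0.01 m/s and angular speed of battery below 0.05 rad/s), for 0.2 s.
2. the green button is pressed down by at least 4.5 of its 6 mm (value of joint charge above 0.0045 m), for 0.05 s.
At the end, for the whole second after the job is handed in: The battery box stands upright (0.05 rad) and at rest in the dock, within 6 mm of the back stop, within 10 mm of the centre line and square within 0.07 rad; the green button has been pressed after that and is up again (all of step 1 and value of joint charge below 0.0015 m); the robot touches nothing.
It fails at once if the battery box tips by more than 0.15 rad (angle between battery's own z axis and vertical above 0.15 rad).
It fails at once if the battery box is lifted (its underside's centre more than 12 mm up) (height (world z) of battery above 0.012 m).
It fails at once if the carry handle is taken between the fingers (grasp point within 30 mm of its middle) (distance between the grasp point and battery_handle below 0.03 m).
It fails at once if the green button is pressed before the box is home (value of joint charge above 0.003 m and x of battery in the frame of dock below -0.01 m).
It fails at once if a bystander is moved by more than 20 mm (distance of any of beaker_1, cylinder_50, flask_3, petri_dish, timer, cup_5, stopper, tape_1 from where it was at the start of the episode above 0.02 m).
It also fails if it takes over 54 s, if anything falls off the work surface, if the arm or the gripper's body presses on something with over 40 N, if the wrist force passes 120 N, or if a joint passes its speed limit or range.

## Working session

There is one attempt and no reset: what is moved stays moved. The work goes in short steps, Python scripts to look and compute and a tool call to move; the robot and the scene stay as the last step left them, time stands still between calls to the robot, and variables do not carry over. Pictures are saved under pics/ and viewed, and the job is handed in when it is done.

Besides the shell and the picture viewer there is one more tool, called after "Call:" as name([rows], argument=value, ...), one row to a line, values as JSON. arm_command: Moves the arm, as the interface text tells. Its arguments: {"type":"object","properties":{"targets":{"type":"array","items":{"type":"array","items":{"type":"array","items":{"type":"number"}}}},"hand":{"type":"number"},"grip_force":{"type":"number"}},"required":["targets"]}

```bash
ls; mkdir -p pics; python3 - <<'E'
from bench import readout, vision, r
import cv2,json,numpy as np,pickle
print(readout.read_state())
for n in ["scene","top","wrist"]:
    c=vision.camera(n); cv2.imwrite(f"pics/{n}0.png",c["pixels"]); pickle.dump(c,open(f"{n}0.pkl","wb"))
    print(n,{k:(np.round(v,4).tolist() if hasattr(v,'tolist') else v) for k,v in c.items() if k!="pixels"})
E
```

```text
pics
{'time': 0.0, 'joint_positions': array([ 1.18538872,  0.33288495, -0.06468953,  1.4609443 ,  0.02160551,
        1.34990224, -0.08849036]), 'joint_vel': array([-2.73540033e-04, -6.56657985e-05,  1.29943919e-04, -1.46816255e-03,
       -5.52365310e-04,  8.90391445e-04,  3.58490063e-04]), 'joint_torque': array([-9.03439723e-04, -6.23267269e+01,  2.39871209e-02, -3.89898133e+01,
       -6.14892016e-02,  4.00010333e-02,  1.02730435e-04]), 'ee_pos': array([ 0.22166065, -0.5839549 ,  0.22174433]), 'eef_rot': array([-0.58173789,  0.40201855, -0.40114932,  0.58227256]), 'ft_force': array([-0.85315488,  0.1199774 ,  0.35457859]), 'torque': array([ 0.01928499, -0.00588249,  0.03005255]), 'width': 0.08671260039935516}
scene {'fovy': 57.00893191836025, 'cx': 254.41290861072298, 'cy': 190.90951454098612, 'R': [[-0.4773, -0.8788, 0.0023], [-0.4427, 0.2382, -0.8644], [0.7591, -0.4136, -0.5027]], 't': [0.3701, 0.3641, 1.0226]}
top {'fovy': 46.41493536811532, 'cx': 248.5950285096563, 'cy': 189.52534436415934, 'R': [[0.0479, -0.9989, -0.0011], [-0.9778, -0.0467, -0.2044], [0.2041, 0.0108, -0.9789]], 't': [0.0694, 0.6075, 1.2966]}
wrist {'fovy': 67.98861075208062, 'cx': 256.3464553627812, 'cy': 196.4804070873078, 'mount': [[1.0, 0.0005, -0.0009, 0.0007], [0.001, -0.3051, 0.9523, -0.1618], [0.0002, -0.9523, -0.3051, 0.0838], [0.0, 0.0, 0.0, 1.0]]}
```

View pics/scene0.png

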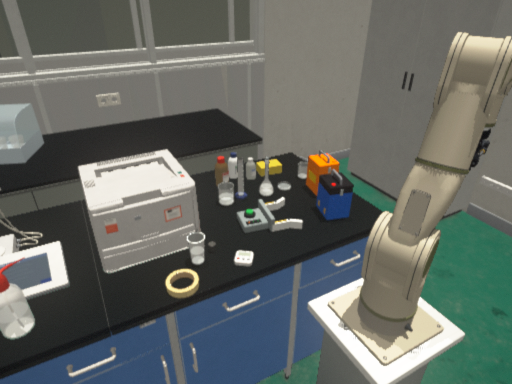

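View pics/top0.png

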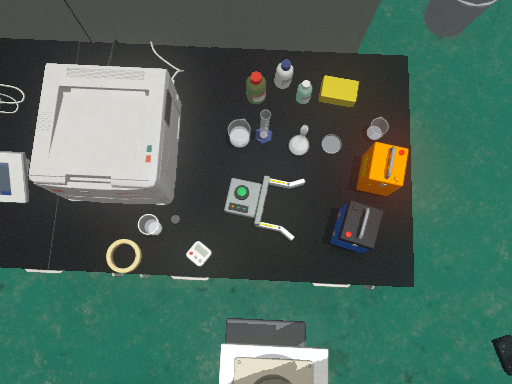

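View pics/wrist0.png

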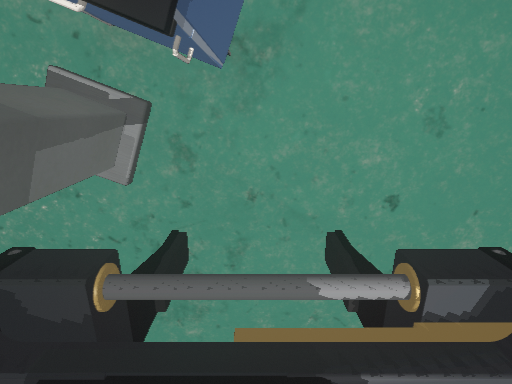

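The top view shows the blue battery at about (357,226) and the orange look-alike at (383,168). The dock's stop is at (264,203), its rails run to (303,182) and (292,236), and the green button is at (242,192). I'll confirm with an enlarged crop.

```bash
cat > h.py <<'E'
import numpy as np,cv2,pickle
def f(c): return c["pixels"].shape[0]/2/np.tan(np.radians(c["fovy"]/2))
def ray(c,uv,z):
    F=f(c);R=np.array(c["R"]);t=np.array(c["t"]);o=-R.T@t
    d=R.T@np.array([(uv[0]-c["cx"])/F,(uv[1]-c["cy"])/F,1]); return o+d*(z-o[2])/d[2]
def proj(c,X):
    F=f(c);p=np.array(c["R"])@np.array(X)+np.array(c["t"]); return np.array([c["cx"]+F*p[0]/p[2],c["cy"]+F*p[1]/p[2]])
E
python3 - <<'E'
from h import *
c=pickle.load(open("top0.pkl","rb"));p=c["pixels"]
cv2.imwrite("pics/crop_top.png",cv2.resize(p[140:270,215:415],None,fx=4,fy=4,interpolation=cv2.INTER_CUBIC))
c=pickle.load(open("scene0.pkl","rb"));p=c["pixels"]
cv2.imwrite("pics/crop_scene.png",cv2.resize(p[140:250,220:370],None,fx=5,fy=5,interpolation=cv2.INTER_CUBIC))
E
```

```text
(no output)
```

View pics/crop_top.png

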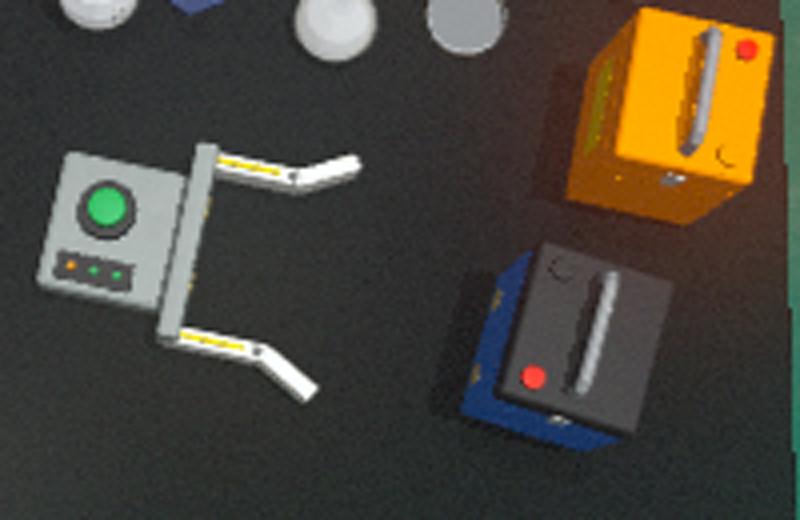

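View pics/crop_scene.png

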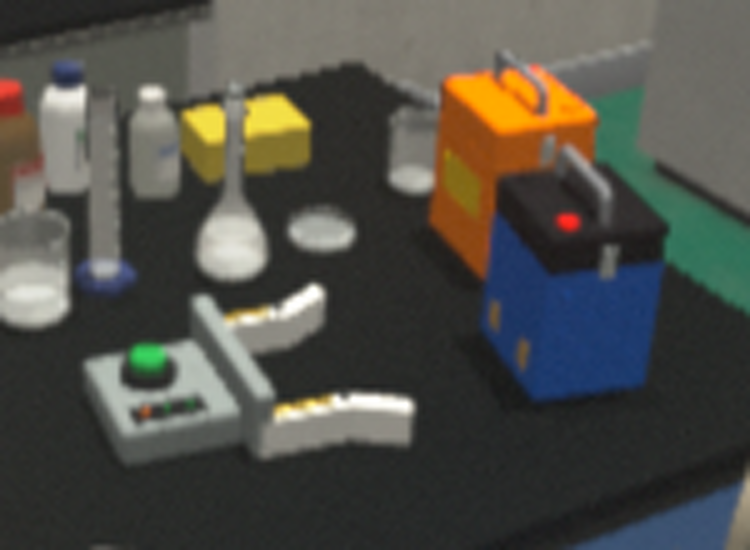

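```bash
python3 - <<'E'
from h import *
c=pickle.load(open("top0.pkl","rb"))
T=lambda q,z: ray(c,((q[0]+.5)/4-.5+215,(q[1]+.5)/4-.5+140),z)[:2]
L=[T(q,.155) for q in [(545,243),(673,285),(634,432),(497,393)]]
print(np.round(L,4)); 
for i in range(4): print(np.linalg.norm(L[i]-L[(i+1)%4]))
ctr=np.mean(L,0); hd=np.arctan2(*((L[0]+L[3]-L[1]-L[2])[::-1])); hd2=np.arctan2(*((L[0]+L[1]-L[2]-L[3])[::-1]))
print("bat",ctr,"heading",hd,hd2+np.pi/2)
S=[T(q,.06) for q in [(217,147),(180,340),(158,335),(197,143)]]
print(np.round(S,4),np.linalg.norm(S[0]-S[1]),np.linalg.norm(S[1]-S[2]))
B=T((107,206),.045);print("button",B)
# rails top outer? inner edges z .036
for q in [(217,172),(295,190),(357,168),(178,332),(262,343),(316,388),(299,172),(352,156),(257,356)]: print(q,T(q,.036))
C=[T(q,.034) for q in [(67,153),(38,285),(158,310)]];print(C)
c2=pickle.load(open("scene0.pkl","rb"))
U=lambda q,z: ray(c2,((q[0]+.5)/5-.5+220,(q[1]+.5)/5-.5+140),z)[:2]
print("scene: button",U((148,355),.045),"bottom corners",U((540,400),0),U((645,385),0),U((487,325),0))
print("lid",[U(q,.155) for q in [(555,262),(666,228),(500,180)]])
print("stop",U((268,392),.06),U((200,297),.06),"railend",U((412,402),.036),U((322,290),.036))
for n,q in dict(petri=(331,144),flask=(299,145),cyl=(264,137),timer=(199,254),stopper=(175,219),cup=(376,129)).items(): print(n,ray(c,q,0.0)[:2])
o=[T(q,.155) for q in [(640,8),(775,35),(752,183),(615,155)]];print("orange",o)
E
```

```text
[[ 0.5669 -0.1913]
 [ 0.5413 -0.2807]
 [ 0.4376 -0.2526]
 [ 0.4599 -0.1584]]
0.09300067762023363
0.10743358773284264
0.09684523618106543
0.11195156493402995
bat [ 0.50141412 -0.22075018] heading 1.3155587963081365 1.2885218783316006
[[0.6481 0.0383]
 [0.4985 0.0602]
 [0.5015 0.0768]
 [0.6505 0.0537]] 0.1512455315414558 0.016877084323653847
button [0.60115207 0.12043961]
(217, 172) [0.63398177 0.03672849]
(295, 190) [ 0.62257612 -0.02420196]
(357, 168) [ 0.64234843 -0.07179343]
(178, 332) [0.50763438 0.0615945 ]
(262, 343) [ 0.50227051 -0.00265316]
(316, 388) [ 0.46999065 -0.04465601]
(299, 172) [ 0.63701671 -0.02687899]
(352, 156) [ 0.65173673 -0.06769074]
(257, 356) [0.49216269 0.00081065]
[array([0.64403229, 0.15404908]), array([0.53903715, 0.1704861 ]), array([0.52409735, 0.07758418])]
scene: button [0.6154374  0.11089533] bottom corners [ 0.46475778 -0.17196799] [ 0.4406582  -0.26244658] [ 0.57759909 -0.20381085]
lid [array([ 0.43448971, -0.14123804]), array([ 0.43489832, -0.25119756]), array([ 0.56087103, -0.18676559])]
stop [0.5064031  0.06466818] [0.65220493 0.04257874] railend [ 0.4707951 -0.0459137] [ 0.64644967 -0.07516378]
petri [ 0.78020933 -0.16103691]
flask [ 0.77188042 -0.05734206]
cyl [0.79365034 0.05724339]
timer [0.40625063 0.24217411]
stopper [0.5112751  0.32504701]
cup [ 0.83843611 -0.30746814]
orange [array([ 0.74285803, -0.25961696]), array([ 0.72713693, -0.35646399]), array([ 0.61706083, -0.3375025 ]), array([ 0.63281471, -0.24085851])]
```

```bash
cat >> h.py <<'E'
def tri(obs):
    A=[];b=[]
    for c,uv in obs:
        F=f(c);R=np.array(c["R"]);t=np.array(c["t"]);o=-R.T@t
        d=R.T@np.array([(uv[0]-c["cx"])/F,(uv[1]-c["cy"])/F,1]);d/=np.linalg.norm(d)
        P=np.eye(3)-np.outer(d,d);A.append(P);b.append(P@o)
    X=np.linalg.solve(sum(A),sum(b)); return X,[np.round(proj(c,X)-uv,1) for c,uv in obs]
E
python3 - <<'E'
from h import *
from scipy.spatial.transform import Rotation as Ro
print(np.round(Ro.from_quat([-0.58173789,  0.40201855, -0.40114932,  0.58227256]).as_matrix(),3))
c=pickle.load(open("top0.pkl","rb"));c2=pickle.load(open("scene0.pkl","rb"))
a=lambda q:((q[0]+.5)/4-.5+215,(q[1]+.5)/4-.5+140)
b=lambda q:((q[0]+.5)/5-.5+220,(q[1]+.5)/5-.5+140)
for n,q,s in [("red",(534,377),(568,222)),("handle near",(586,388),(603,217)),("handle far",(611,275),(566,152)),("lid FN",(497,393),(555,240)),("lid RN",(634,432),(666,228)),("lid FF",(545,243),(500,180)),
 ("button",(107,206),(148,355)),("stop FN",(180,340),(268,392)),("stop FF",(217,147),(208,296)),("console",(67,153),(85,357)),("console2",(38,285),(125,460)),("railend N",(316,388),(412,402)),("rail F",(357,160),(322,290))]:
    X,e=tri([(c,a(q)),(c2,b(s))]); print(n,np.round(X,4),e)
for q in [(410,70),(412,280),(50,268)]: print("edge",ray(c,q,0))
E
```

```text
[[ 0.355 -0.001  0.935]
 [-0.935  0.001  0.355]
 [-0.001 -1.    -0.   ]]
red [ 0.4714 -0.1829  0.1605] [array([0.1, 0.1]), array([-0.1, -0. ])]
handle near [ 0.4672 -0.2176  0.1579] [array([-0.5, -0.5]), array([0.5, 0. ])]
handle far [ 0.5408 -0.233   0.1786] [array([0.6, 0.5]), array([-0.5, -0. ])]
lid FN [ 0.4588 -0.159   0.1572] [array([0.4, 0.3]), array([-0.4, -0. ])]
lid RN [ 0.4375 -0.2534  0.1531] [array([0.1, 0.1]), array([-0.1,  0. ])]
lid FF [ 0.5677 -0.1924  0.1504] [array([0., 0.]), array([-0., -0.])]
button [0.5985 0.1199 0.0577] [array([0., 0.]), array([-0., -0.])]
stop FN [0.5005 0.0636 0.0627] [array([-1.1, -0.8]), array([1.1, 0.1])]
stop FF [0.6474 0.0381 0.0623] [array([0.1, 0.1]), array([-0.1, -0. ])]
console [0.6426 0.1539 0.0407] [array([-0.1, -0. ]), array([0., 0.])]
console2 [0.5421 0.171  0.01  ] [array([0.3, 0.2]), array([-0.3, -0. ])]
railend N [ 0.4697 -0.0448  0.0371] [array([0.1, 0.1]), array([-0.1, -0. ])]
rail F [ 0.6474 -0.0733  0.0363] [array([0.5, 0.4]), array([-0.5, -0.1])]
edge [ 1.05291792 -0.42383462  0.        ]
edge [ 0.35887344 -0.41216193  0.        ]
edge [0.34187504 0.69586133 0.        ]
```

The blue box at (357,226) in the top view is the battery: black lid, and brass contacts facing the dock. The orange one is the look-alike. The box's lid centre comes out at (0.501, -0.222), heading 1.30 rad. The dock heading is about 1.42 rad, its origin about (0.567, 0.001), and the button top (0.599, 0.120, 0.056).

I'll push with the tool tilted 45° and the fingers part-open, giving two low contacts on the rear face. The first move is a yaw.

Call:
arm_command([
  [[0,-0.005,0,0,-6.7,0],[0,-0.005,0,0,-6.7,0],[0,-0.005,0,0,-6.7,0],[0,-0.005,0,0,-6.7,0],[0,-0.005,0,0,-6.7,0],[0,-0.005,0,0,-6.7,0],[0,-0.005,0,0,-6.7,0],[0,-0.005,0,0,-6.7,0]],
], hand=0.6)

```text
time: 0.82
ee_pos: [0.2217, -0.5842, 0.2625]
eef_rot: [-0.701, 0.094, -0.094, 0.701]
ft_force: [0.1, 0.6, 0.6]
width: 0.0529
```

Call:
arm_command([
  [[0.0155,0,0.03,0,0,0],[0.0155,0,0.03,0,0,0],[0.0155,0,0.03,0,0,0],[0.0155,0,0.03,0,0,0],[0.0155,0,0.03,0,0,0],[0.0155,0,0.03,0,0,0],[0.0155,0,0.03,0,0,0],[0.0155,0,0.03,0,0,0],[0.0155,0,0.03,0,0,0],[0.0155,0,0.03,0,0,0],[0.0155,0,0.03,0,0,0],[0,0,0,0,0,0]],
])

```text
time: 1.82
ee_pos: [0.4794, -0.3054, 0.2625]
eef_rot: [-0.7, 0.092, -0.093, 0.702]
ft_force: [-0.9, 0.6, -0.2]
width: 0.0524
```

Call:
arm_command([
  [[0,0,0,6.43,0,0],[0,0,0,6.43,0,0],[0,0,0,6.43,0,0],[0,0,0,6.43,0,0],[0,0,0,6.43,0,0],[0,0,0,6.43,0,0],[0,0,0,6.43,0,0],[0,0,0,0,0,0]],
])

```text
time: 2.48
ee_pos: [0.4719, -0.3157, 0.2579]
eef_rot: [-0.375, 0.056, -0.128, 0.917]
ft_force: [-0.8, -1.2, -1.0]
width: 0.0521
```

```bash
python3 - <<'E'
from bench import readout, vision, r
from h import *
s=readout.read_state();print(s["ee_pos"],s["eef_rot"],s["joint_positions"],s["time"])
c=vision.camera("wrist");c["s"]=s;pickle.dump(c,open("w1.pkl","wb"));cv2.imwrite("pics/w1.png",c["pixels"])
c=vision.camera("top");pickle.dump(c,open("top1.pkl","wb"));cv2.imwrite("pics/top1.png",cv2.resize(c["pixels"][140:290,215:415],None,fx=4,fy=4,interpolation=cv2.INTER_CUBIC))
c=vision.camera("scene");pickle.dump(c,open("s1.pkl","wb"));cv2.imwrite("pics/s1.png",c["pixels"])
E
```

```text
[ 0.47190699 -0.31573884  0.25791746] [-0.3748222   0.05601026 -0.12752408  0.91657448] [ 1.15736514  0.54562532 -0.40973122  1.34133857 -0.47839507  1.69350193
  0.5156896 ] 2.4833
```

View pics/w1.png

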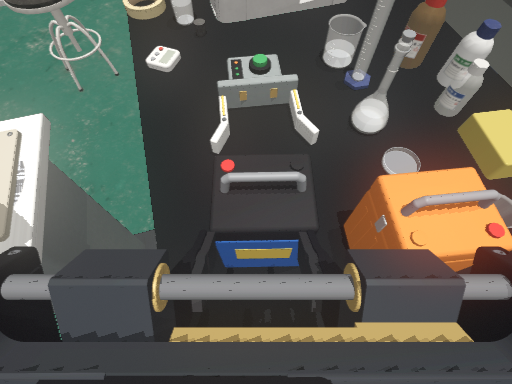

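View pics/top1.png

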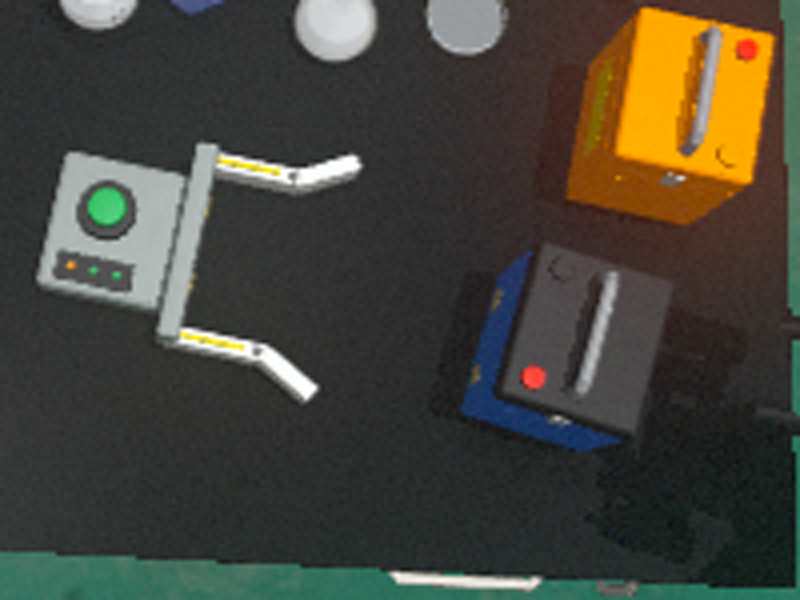

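View pics/s1.png

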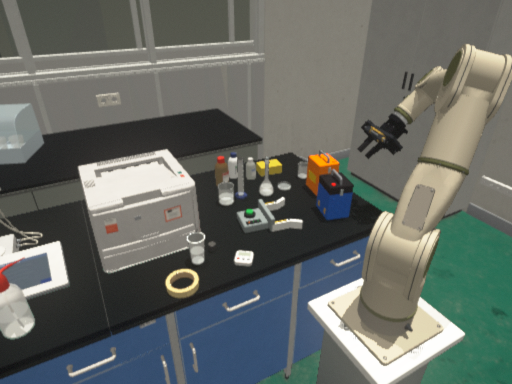

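The wrist view shows the box between the fingers, with its lid spanning (211–316, 155–231) and the yellow patch at (263,253), so this is the rear face. The dock is beyond it at (257,85), and the orange look-alike is to the right at (430,220).

```bash
cat >> h.py <<'E'
from scipy.spatial.transform import Rotation as Ro
def wr(c):
    M=np.array(c["mount"]);s=c["s"];T=np.eye(4);T[:3,:3]=Ro.from_quat(s["eef_rot"]).as_matrix();T[:3,3]=s["ee_pos"]
    W=T@M; d=dict(c); d["R"]=W[:3,:3].T; d["t"]=-W[:3,:3].T@W[:3,3]; return d
E
python3 - <<'E'
from h import *
c=wr(pickle.load(open("w1.pkl","rb")));t=pickle.load(open("top0.pkl","rb"))
cv2.imwrite("pics/w1c.png",cv2.resize(c["pixels"][45:280,190:330],None,fx=4,fy=2.5,interpolation=cv2.INTER_CUBIC))
for n,q,z in [("FL",(218,157),.155),("FR",(309,155),.155),("RR",(316,231),.155),("RL",(211,231),.155),("stopTL",(218,85),.06),("stopTR",(297,82),.06),("button",(260,61),.056),("railL",(213,150),.036),("railR",(317,135),.036)]:
    X=ray(c,q,z);print(n,np.round(X,4),np.round((proj(t,X)-[215,140])*4))
E
```

```text
FL [ 0.4661 -0.1673  0.155 ] [508. 383.]
FR [ 0.5705 -0.1947  0.155 ] [548. 237.]
RR [ 0.5431 -0.2865  0.155 ] [680. 281.]
RL [ 0.4391 -0.2564  0.155 ] [638. 429.]
stopTL [0.5044 0.0624 0.06  ] [176. 331.]
stopTR [0.6477 0.0284 0.06  ] [228. 147.]
button [0.5996 0.1098 0.056 ] [119. 204.]
railL [ 0.4649 -0.0628  0.036 ] [338. 394.]
railR [ 0.6484 -0.0823  0.036 ] [369. 160.]
```

View pics/w1c.png

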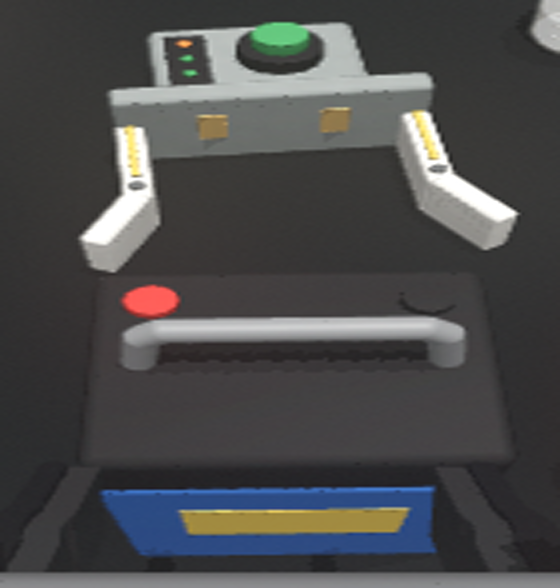

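```bash
python3 - <<'E'
from h import *
s=pickle.load(open("w1.pkl","rb"))["s"];R=Ro.from_quat(s["eef_rot"]).as_matrix();print(np.round(R,3))
print(R.T@np.array([0.006,-0.001,-0.238]))
print(np.degrees(np.arctan2(R[1,0],R[0,0])))
E
```

```text
[[ 0.961  0.192  0.198]
 [-0.276  0.686  0.673]
 [-0.007 -0.701  0.713]]
[ 0.0077274   0.16739508 -0.16911586]
-16.00762758109616
```

Call:
arm_command([
  [[0.0005,0.0152,-0.0155,0,0,0],[0.0005,0.0152,-0.0155,0,0,0],[0.0005,0.0152,-0.0155,0,0,0],[0.0005,0.0152,-0.0155,0,0,0],[0.0005,0.0152,-0.0155,0,0,0],[0.0005,0.0152,-0.0155,0,0,0],[0.0005,0.0152,-0.0155,0,0,0],[0.0005,0.0152,-0.0155,0,0,0],[0.0005,0.0152,-0.0155,0,0,0],[0.0005,0.0152,-0.0155,0,0,0],[0,0,0,0,0,0]],
])

```text
time: 3.55
ee_pos: [0.4789, -0.3137, 0.0435]
eef_rot: [-0.38, 0.052, -0.123, 0.915]
ft_force: [-0.9, 0.4, -0.0]
width: 0.0518
```

```bash
python3 - <<'E'
from bench import readout, vision, r
from h import *
s=readout.read_state();print(s["ee_pos"],s["ft_force"],s["time"]);R=Ro.from_quat(s["eef_rot"]).as_matrix();print(np.round(R,3))
c=vision.camera("wrist");c["s"]=s;pickle.dump(c,open("w2.pkl","wb"));cv2.imwrite("pics/w2.png",c["pixels"])
c=vision.camera("scene");pickle.dump(c,open("s2.pkl","wb"));cv2.imwrite("pics/s2.png",cv2.resize(c["pixels"][100:250,250:450],None,fx=4,fy=4,interpolation=cv2.INTER_CUBIC))
E
```

```text
[ 0.47892996 -0.31367908  0.04351204] [-0.94351718  0.40023284 -0.01542926] 3.55
[[ 0.964  0.186  0.189]
 [-0.266  0.681  0.682]
 [-0.002 -0.708  0.706]]
```

View pics/w2.png

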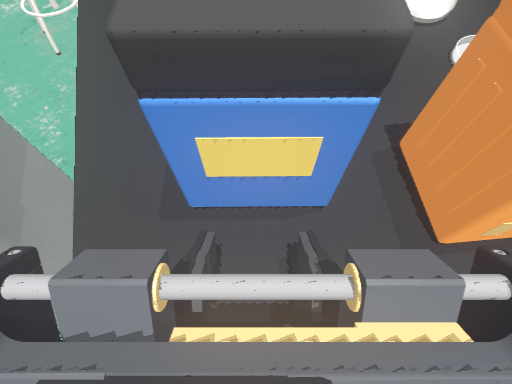

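View pics/s2.png

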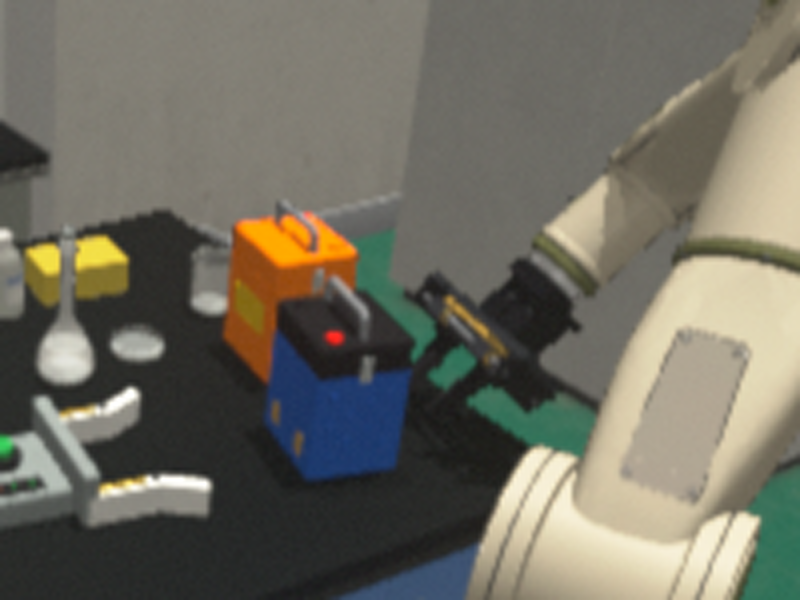

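Aligned: the box's lower rear edge runs level at row 207, columns 190–328, and the fingers are centred on it. Next I lower to 15 mm and approach.

Call:
arm_command([
  [[0.0005,0.005,-0.005,0,0,0],[0.0005,0.005,-0.005,0,0,0],[0.0005,0.005,-0.005,0,0,0],[0.0005,0.005,-0.005,0,0,0],[0,0.004,0.004,0,0,0],[0,0.004,0.004,0,0,0],[0,0.004,0.004,0,0,0],[0,0.004,0.004,0,0,0],[0,0.003,0.003,0,0,0],[0,0.002,0.002,0,0,0],[0,0,0,0,0,0]],
])

```text
time: 4.57
ee_pos: [0.4894, -0.2868, 0.0176]
eef_rot: [-0.379, 0.052, -0.125, 0.915]
ft_force: [-0.1, -0.5, -0.5]
width: 0.0519
```

Call:
arm_command([
  [[0,0.002,0.002,0,0,0],[0,0.002,0.002,0,0,0],[0,0.002,0.002,0,0,0],[0,0.002,0.002,0,0,0],[0,0.002,0.002,0,0,0],[0,0.002,0.002,0,0,0]],
])

```text
time: 5.07
ee_pos: [0.4935, -0.2721, 0.0171]
eef_rot: [-0.38, 0.052, -0.126, 0.915]
ft_force: [-0.9, -4.6, 0.0]
width: 0.0525
```

```bash
cat > look.py <<'E'
from bench import readout, vision, r
from h import *
import sys
n=sys.argv[1]
s=readout.read_state();print(s["ee_pos"],s["ft_force"],s["time"]);R=Ro.from_quat(s["eef_rot"]).as_matrix();print(np.round(R,3),"head",90+np.degrees(np.arctan2(R[1,0],R[0,0])))
w=vision.camera("wrist");w["s"]=s
t=vision.camera("top");pickle.dump((w,t),open(f"l{n}.pkl","wb"))
a=cv2.resize(t["pixels"][140:265,215:415],None,fx=4,fy=4,interpolation=cv2.INTER_CUBIC)
cv2.imwrite(f"pics/lt{n}.png",a);cv2.imwrite(f"pics/lw{n}.png",w["pixels"])
E
python3 look.py 3
```

```text
[ 0.49350589 -0.2721497   0.01712299] [-0.86059189 -4.59708019  0.04705397] 5.0667
[[ 0.963  0.191  0.191]
 [-0.27   0.68   0.682]
 [ 0.    -0.708  0.706]] head 74.32160012096183
```

View pics/lt3.png

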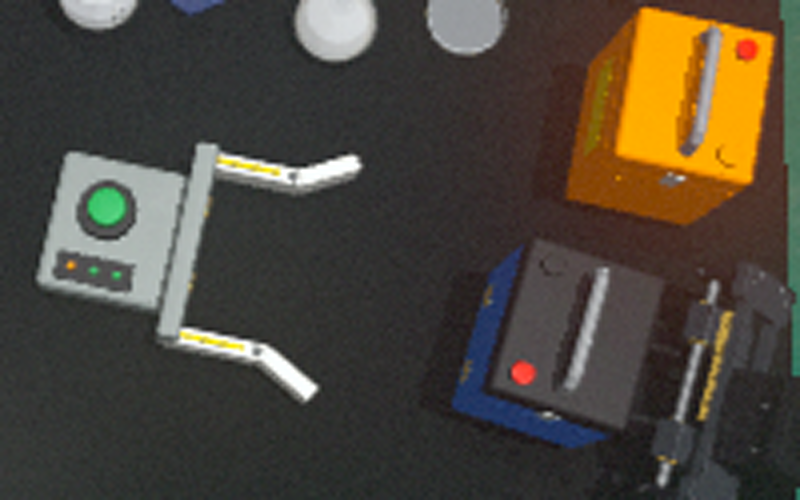

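View pics/lw3.png

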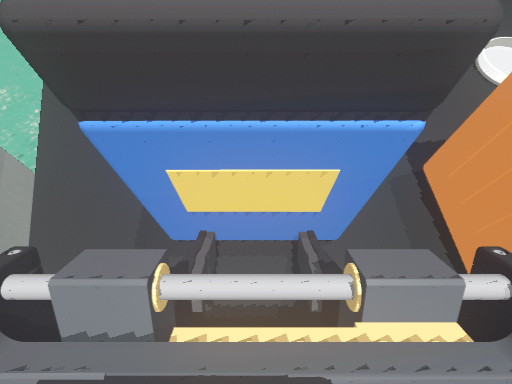

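The box has started sliding, at about 4.6 N and square on both fingers. I'll push about 80 mm, with a slight clockwise turn to take up the lateral offset.

Call:
arm_command([
  [[0,0.003,0.003,0,0.2,-0.2],[0,0.004,0.004,0,0.2,-0.2],[0,0.005,0.005,0,0.2,-0.2],[0,0.005,0.005,0,0.2,-0.2],[0,0.005,0.005,0,0,0],[0,0.005,0.005,0,0,0],[0,0.005,0.005,0,0,0],[0,0.005,0.005,0,0,0],[0,0.005,0.005,0,0,0],[0,0.005,0.005,0,0,0],[0,0.004,0.004,0,0,0],[0,0.002,0.002,0,0,0]],
])

```text
time: 6.17
ee_pos: [0.5152, -0.1981, 0.0173]
eef_rot: [-0.378, 0.056, -0.134, 0.914]
ft_force: [-0.8, -2.2, -0.7]
width: 0.0521
```

```bash
python3 look.py 4
```

```text
[ 0.51515154 -0.19812387  0.01726992] [-0.81950936 -2.17501108 -0.68453526] 6.1667
[[ 0.958  0.203  0.203]
 [-0.287  0.678  0.677]
 [-0.    -0.707  0.708]] head 73.32360977000285
```

View pics/lt4.png

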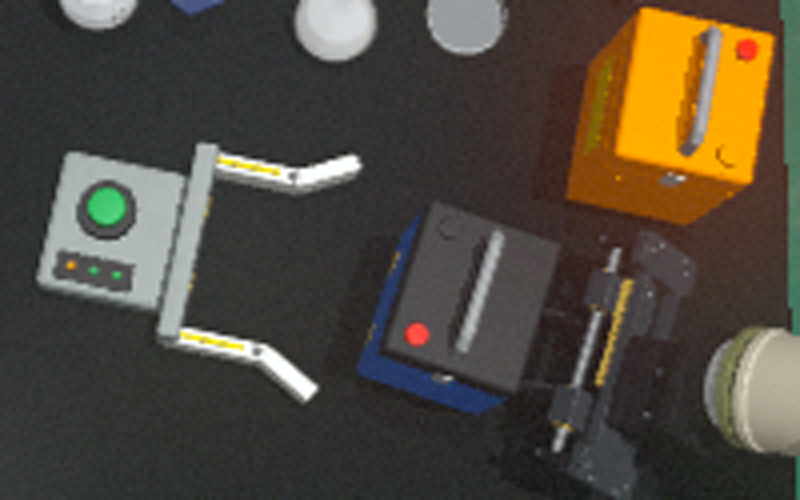

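View pics/lw4.png

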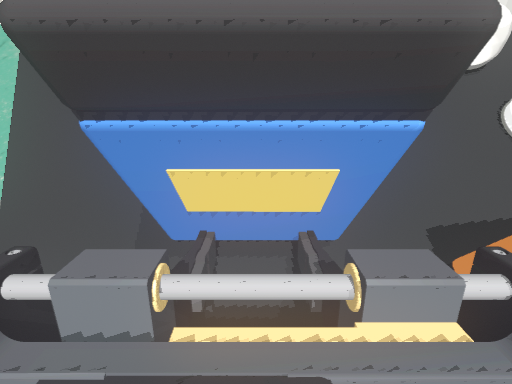

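```bash
cat > est.py <<'E'
from h import *
import sys,ast
# crop-lid corners FF,RF,RN,FN
def est(n,q,D=(0.567,0.0005),hd=81):
    w,c=pickle.load(open(f"l{n}.pkl","rb"))
    L=np.array([ray(c,((x+.5)/4-.5+215,(y+.5)/4-.5+140),.155)[:2] for x,y in q]);ctr=L.mean(0)
    v=(L[0]-L[1]+L[3]-L[2]);u=(L[0]-L[3]+L[1]-L[2]);h1=np.degrees(np.arctan2(v[1],v[0]));h2=np.degrees(np.arctan2(u[1],u[0]))+90
    s=w["s"];R=Ro.from_quat(s["eef_rot"]).as_matrix();h=np.array([-R[1,0],R[0,0]]);tb=s["ee_pos"][:2]+.0567*h
    a=np.radians(hd);ex=np.array([np.cos(a),np.sin(a)]);ey=np.array([-ex[1],ex[0]])
    for nm,p in [("lid",ctr),("tool",tb)]: print(nm,np.round(p,4),"dock xy mm",np.round([(p-D)@ex*1e3,(p-D)@ey*1e3],1))
    print("heads",h1,h2,"tool",np.degrees(np.arctan2(h[1],h[0])))
if __name__=="__main__": est(sys.argv[1],ast.literal_eval(sys.argv[2]))
E
python3 est.py 4 "[(435,201),(560,243),(518,392),(382,350)]"
python3 est.py 3 "[(532,238),(664,280),(625,428),(490,388)]"
```

```text
lid [ 0.527  -0.1417] dock xy mm [-146.7   17.3]
tool [ 0.5314 -0.1438] dock xy mm [-148.1   12.6]
heads 74.50146590910055 73.24484104467199 tool 73.32360977000285
lid [ 0.5044 -0.2142] dock xy mm [-221.8   28.2]
tool [ 0.5088 -0.2176] dock xy mm [-224.5   23.3]
heads 75.30035261359873 74.9753121673975 tool 74.32160012096183
```

Call:
arm_command([
  [[0,0.003,0.003,0,0,0],[0.0005,0.004,0.004,0,0,0],[0.0005,0.005,0.005,0,0,0],[0.0005,0.005,0.005,0,0,0],[0.0005,0.005,0.005,0,0,0],[0.0005,0.005,0.005,0,0,0],[0.0005,0.005,0.005,0,0,0],[0,0.005,0.005,0,0,0],[0,0.004,0.004,0,0,0],[0,0.002,0.002,0,0,0]],
])

```text
time: 7.1
ee_pos: [0.5355, -0.1408, 0.0173]
eef_rot: [-0.378, 0.056, -0.134, 0.914]
ft_force: [-0.2, -3.7, -1.1]
width: 0.0519
```

```bash
python3 look.py 5
```

```text
[ 0.5355034  -0.14077994  0.01728778] [-0.16256425 -3.65426299 -1.08317222] 7.1
[[ 0.958  0.203  0.203]
 [-0.287  0.678  0.677]
 [-0.    -0.707  0.708]] head 73.32003271379955
```

View pics/lt5.png

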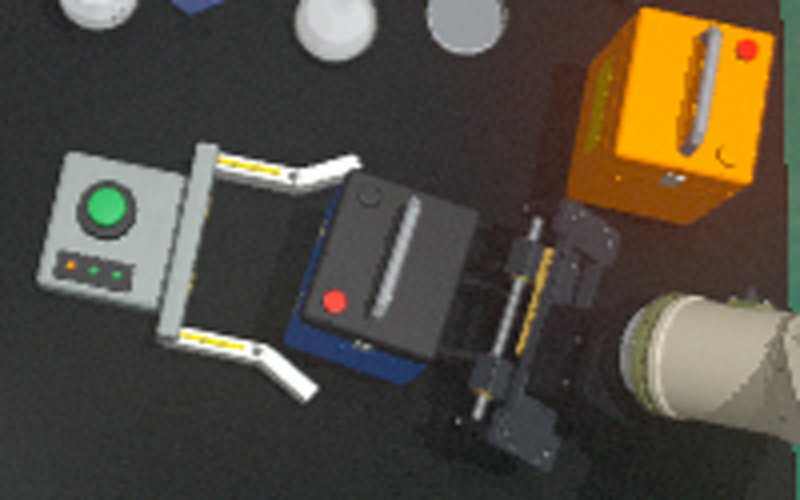

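```bash
python3 est.py 5 "[(352,170),(478,212),(436,360),(302,320)]"
python3 - <<'E'
from h import *
w,t=pickle.load(open("l5.pkl","rb"));w=wr(w)
cv2.imwrite("pics/lw5.png",w["pixels"])
# predicted dock pts
E
```

```text
lid [ 0.5462 -0.0843] dock xy mm [-87.    7.3]
tool [ 0.5518 -0.0865] dock xy mm [-88.3   1.4]
heads 74.83168484577587 74.29253255989775 tool 73.32003271379955
```

View pics/lw5.png

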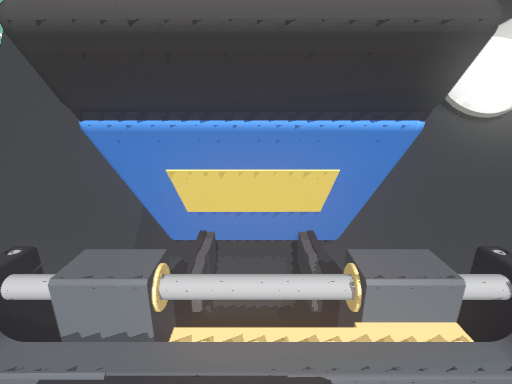

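```bash
python3 - <<'E'
from h import *
w,c=pickle.load(open("l5.pkl","rb"))
X=ray(c,((286+.5)/4-.5+215,(343+.5)/4-.5+140),.004)[:2]
X2=ray(c,((408+.5)/4-.5+215,(384+.5)/4-.5+140),.004)[:2]
h=np.radians(73.6);ex=np.array([np.cos(h),np.sin(h)]);ey=np.array([-ex[1],ex[0]])
D=np.array([.567,.0005]);a=np.radians(81);dx=np.array([np.cos(a),np.sin(a)]);dy=np.array([-dx[1],dx[0]])
for p in (X-.05*ex-.058*ey,X2+.05*ex-.058*ey): print(p,(p-D)@dx,(p-D)@dy)
E
python3 - <<'E'
import cv2,pickle
w,c=pickle.load(open("l5.pkl","rb"))
cv2.imwrite("pics/z5.png",cv2.resize(c["pixels"][170:245,250:335],None,fx=8,fy=8,interpolation=cv2.INTER_CUBIC))
E
```

```text
[ 0.54883964 -0.08770895] -0.08996385642946465 0.004137853028517557
[ 0.54965064 -0.08727462] -0.08940800827763694 0.0034047859661809456
```

View pics/z5.png

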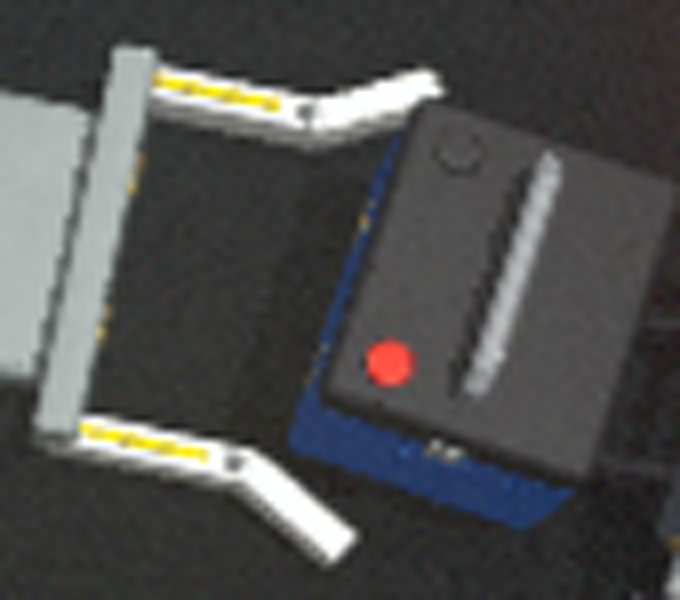

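Call:
arm_command([
  [[0.0008,0.003,0.003,0,-0.6,0.6],[0.0008,0.004,0.004,0,-0.6,0.6],[0.0008,0.005,0.005,0,-0.6,0.6],[0.0008,0.005,0.005,0,-0.6,0.6],[0.0008,0.005,0.005,0,-0.6,0.6],[0.0008,0.005,0.005,0,-0.6,0.6],[0.0008,0.005,0.005,0,-0.6,0.6],[0.0008,0.005,0.005,0,-0.6,0.6],[0,0.003,0.003,0,-0.5,0.5]],
])

```text
time: 7.95
ee_pos: [0.5549, -0.0871, 0.0174]
eef_rot: [-0.381, 0.03, -0.073, 0.921]
ft_force: [0.9, -2.8, -1.1]
width: 0.0521
```

```bash
python3 look.py 6
python3 - <<'E'
import cv2,pickle
w,c=pickle.load(open("l6.pkl","rb"))
cv2.imwrite("pics/z6.png",cv2.resize(c["pixels"][160:245,230:330],None,fx=7,fy=7,interpolation=cv2.INTER_CUBIC))
E
```

```text
[ 0.55488742 -0.08713917  0.01735241] [ 0.91596278 -2.7628008  -1.07278969] 7.95
[[ 0.987  0.112  0.112]
 [-0.158  0.699  0.698]
 [ 0.    -0.707  0.708]] head 80.89461324626812
```

View pics/z6.png

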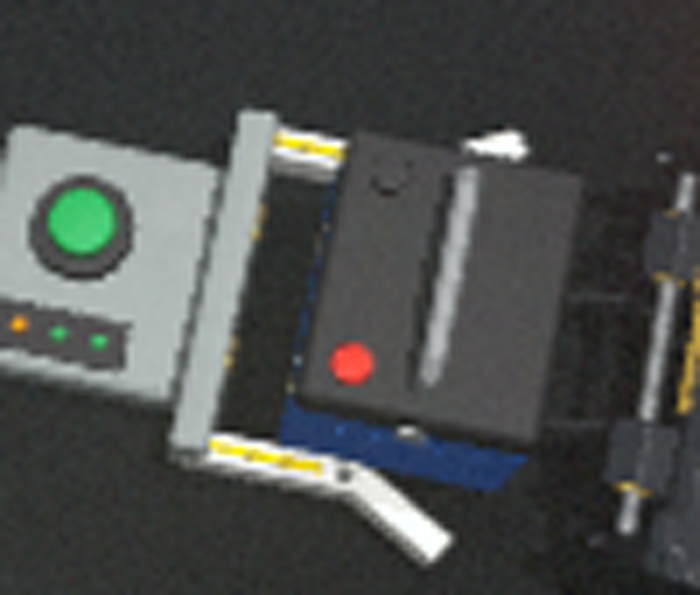

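View pics/lw6.png

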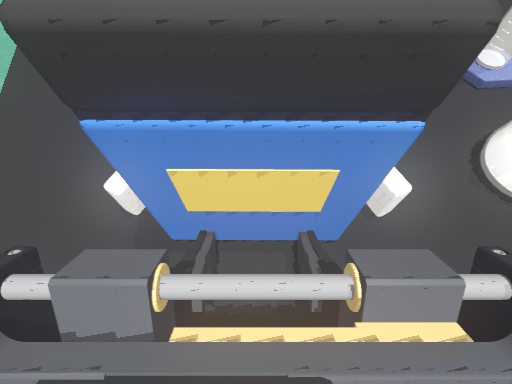

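The box has entered squarely. In the wrist view the flared rail ends are symmetric at columns 125 and 389, with the yellow patch centred at 253. About 32 mm remains, so I slow down towards the stop.

Call:
arm_command([
  [[0,0.003,0.003,0,0,0],[0,0.004,0.004,0,0,0],[0,0.004,0.004,0,0,0],[0,0.003,0.003,0,0,0],[0,0.002,0.002,0,0,0],[0,0.002,0.002,0,0,0]],
])

```text
time: 8.55
ee_pos: [0.5586, -0.0634, 0.0172]
eef_rot: [-0.381, 0.031, -0.075, 0.921]
ft_force: [-0.1, -3.6, 0.1]
width: 0.0525
```

Call:
arm_command([
  [[0,0.001,0.001,0,0,0],[0,0.001,0.001,0,0,0],[0,0.001,0.001,0,0,0]],
])

```text
time: 8.8
ee_pos: [0.5593, -0.0595, 0.0172]
eef_rot: [-0.381, 0.031, -0.075, 0.921]
ft_force: [-0.4, -4.8, -0.4]
width: 0.0524
```

Call:
arm_command([
  [[0,0.001,0.001,0,0,0],[0,0.001,0.001,0,0,0],[0,0.0007,0.0007,0,0,0]],
])

```text
time: 9.05
ee_pos: [0.5598, -0.0572, 0.017]
eef_rot: [-0.382, 0.031, -0.075, 0.92]
ft_force: [-5.3, -12.5, 5.3]
width: 0.0525
```

Call:
arm_command([
  [[0,0.0007,0.0007,0,0,0],[0,0.0007,0.0007,0,0,0]],
])

```text
time: 9.22
ee_pos: [0.5599, -0.057, 0.0169]
eef_rot: [-0.383, 0.031, -0.076, 0.92]
ft_force: [-9.7, -19.3, 9.3]
width: 0.0524
```

```bash
python3 look.py 7
python3 - <<'E'
import cv2,pickle
w,c=pickle.load(open("l7.pkl","rb"))
cv2.imwrite("pics/z7.png",cv2.resize(c["pixels"][160:245,230:330],None,fx=7,fy=7,interpolation=cv2.INTER_CUBIC))
from bench import vision
s=vision.camera("scene");pickle.dump(s,open("s7.pkl","wb"))
cv2.imwrite("pics/s7.png",cv2.resize(s["pixels"][160:250,210:330],None,fx=6,fy=6,interpolation=cv2.INTER_CUBIC))
E
```

```text
[ 0.55994655 -0.05697597  0.01686969] [ -9.74449788 -19.2887619    9.31656171] 9.2167
[[ 0.987  0.115  0.116]
 [-0.163  0.695  0.7  ]
 [ 0.    -0.71   0.705]] head 80.60757040401067
```

View pics/z7.png

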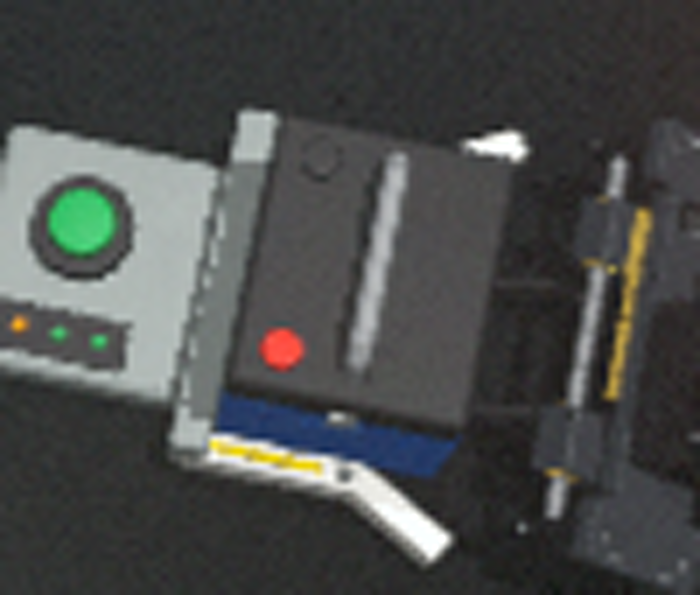

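View pics/s7.png

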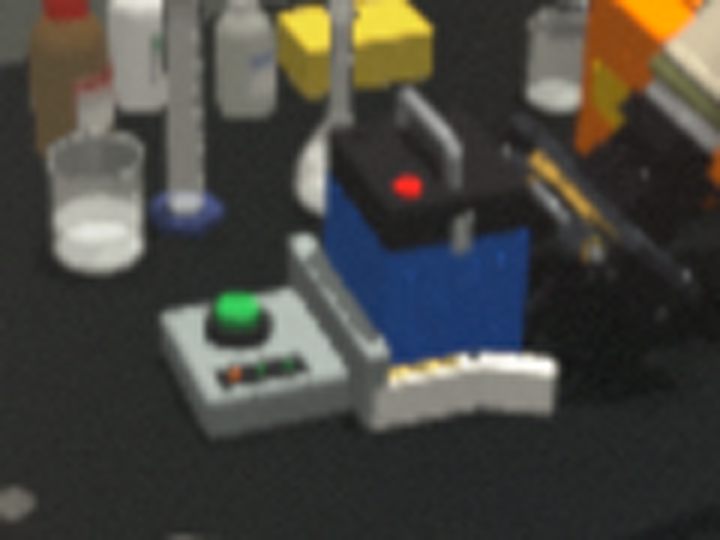

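View pics/lw7.png

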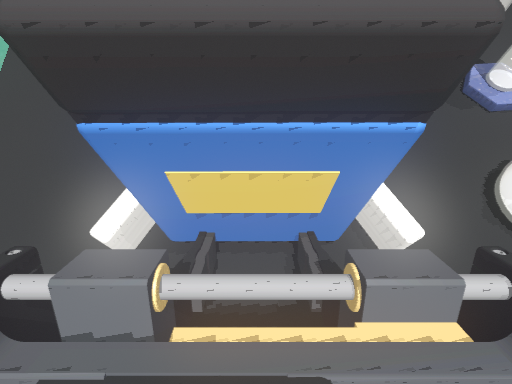

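```bash
python3 - <<'E'
from h import *
w,c=pickle.load(open("l7.pkl","rb"))
T=lambda q,z: ray(c,((q[0]+.5)/7-.5+230,(q[1]+.5)/7-.5+160),z)[:2]
L=np.array([T(q,.155) for q in [(277,117),(513,170),(466,427),(230,384)]])
D=np.array([.567,.0005]);a=np.radians(81);dx=np.array([np.cos(a),np.sin(a)]);dy=np.array([-dx[1],dx[0]])
for p in list(L)+[L.mean(0)]: print(np.round([(p-D)@dx*1e3,(p-D)@dy*1e3],1))
v=L[0]-L[3];print(np.degrees(np.arctan2(v[1],v[0]))+90)
v=L[0]-L[1];print(np.degrees(np.arctan2(v[1],v[0])))
for q in [(278,118),(212,440)]:
  p=T(q,.06);print("stop",np.round([(p-D)@dx*1e3,(p-D)@dy*1e3],1))
E
```

```text
[ 48.9 -51.5]
[-48.8 -49.3]
[-49.3  57.6]
[46.  59.8]
[-0.8  4.2]
82.5068104170722
79.70507823784034
stop [ 48.8 -74.3]
stop [48.9 70.4]
```

The box is home: dock x about -1 mm, y about 4 mm, square within 1.5°, and about 21 N against the stop. Now I back off and rise.

Call:
arm_command([
  [[0,-0.002,-0.002,0,0,0],[0,-0.004,-0.004,0,0,0],[0,-0.006,-0.006,0,0,0],[0,-0.008,-0.008,0,0,0],[0,-0.01,-0.01,0,0,0],[0,-0.01,-0.01,0,0,0],[0,-0.006,-0.006,0,0,0]],
])

```text
time: 9.95
ee_pos: [0.5495, -0.1208, 0.0169]
eef_rot: [-0.382, 0.031, -0.075, 0.921]
ft_force: [-0.4, -0.3, -0.6]
width: 0.052
```

Call:
arm_command([
  [[0,-0.01,0.01,0,0,0],[0,-0.02,0.02,0,0,0],[0,-0.02,0.02,0,0,0],[0,-0.02,0.02,0,0,0],[0,-0.02,0.02,0,0,0],[0,-0.02,0.02,0,0,0],[0,-0.02,0.02,0,0,0],[0,-0.02,0.02,0,0,0],[0,-0.02,0.02,0,0,0],[0,-0.02,0.02,0,0,0],[0,-0.02,0.02,0,0,0],[0,-0.01,0.01,0,0,0]],
], hand=0)

```text
time: 10.95
ee_pos: [0.5501, -0.1169, 0.3329]
eef_rot: [-0.382, 0.029, -0.075, 0.921]
ft_force: [1.5, 0.4, 0.2]
width: 0.0006
```

```bash
python3 look.py 8
```

```text
[ 0.55012934 -0.1168691   0.33286409] [1.48853211 0.37922099 0.2226881 ] 10.95
[[ 0.987  0.115  0.11 ]
 [-0.159  0.697  0.699]
 [ 0.004 -0.708  0.706]] head 80.83103696649594
```

View pics/lw8.png

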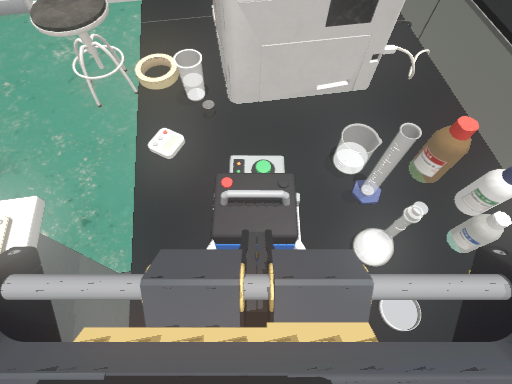

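View pics/lt8.png

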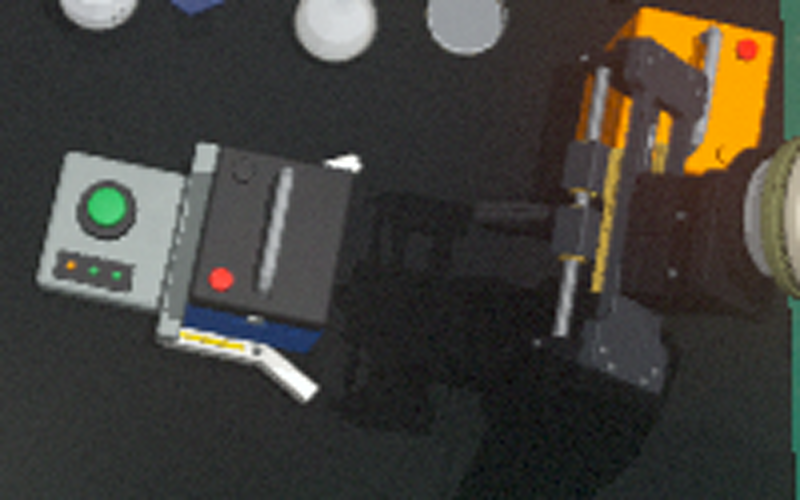

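Call:
arm_command([
  [[0,0,0,-6.43,0,0],[0,0,0,-6.43,0,0],[0,0,0,-6.43,0,0],[0,0,0,-6.43,0,0],[0,0,0,-6.43,0,0],[0,0,0,-6.43,0,0],[0,0,0,-6.43,0,0],[0,0,0,0,0,0]],
])

```text
time: 11.72
ee_pos: [0.5502, -0.112, 0.3286]
eef_rot: [0.707, -0.053, 0.054, -0.703]
ft_force: [0.5, 2.0, 0.2]
width: 0.0006
```

Call:
arm_command([
  [[0.0012,0,0.024,0,0,0],[0.0012,0,0.024,0,0,0],[0.0012,0,0.024,0,0,0],[0.0012,0,0.024,0,0,0],[0.0012,0,0.024,0,0,0],[0.0012,0,0.024,0,0,0],[0.0012,0,0.024,0,0,0],[0,0,0,0,0,0]],
])

```text
time: 12.38
ee_pos: [0.5843, 0.0523, 0.3271]
eef_rot: [-0.704, 0.055, -0.054, 0.706]
ft_force: [-0.8, 0.9, 0.4]
width: 0.0001
```

```bash
python3 look.py 9
```

```text
[0.5842829  0.05229439 0.32706079] [-0.77310074  0.8907038   0.43439059] 12.3833
[[ 0.988 -0.002  0.154]
 [-0.154  0.004  0.988]
 [-0.003 -1.     0.003]] head 81.15692778474029
```

View pics/lw9.png

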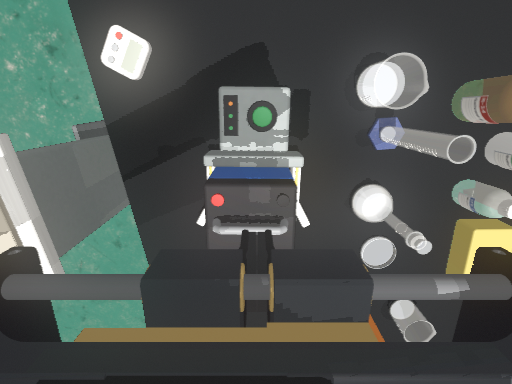

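The button is at (262,117) in the wrist view, just above the stop. I'll locate it by colour mask.

```bash
python3 - <<'E'
from h import *
w,t=pickle.load(open("l9.pkl","rb"))
def g(p,box):
    x0,y0,x1,y1=box;h=cv2.cvtColor(p[y0:y1,x0:x1],cv2.COLOR_BGR2HSV);m=cv2.inRange(h,(45,100,60),(80,255,255))
    n,l,s,ce=cv2.connectedComponentsWithStats(m);i=1+np.argmax(s[1:,4]);print(s[i]);return ce[i]+[x0,y0]
a=g(w["pixels"],(240,95,290,140));ww=wr(w);s=w["s"];R=Ro.from_quat(s["eef_rot"]).as_matrix()
t0=pickle.load(open("top0.pkl","rb"));b=g(t0["pixels"],(225,180,262,215))
print(a,b)
X=ray(ww,a,.055);X2=ray(t0,b,.055);print(X,X2);T=tri([(ww,a),(t0,b)]);print(T)
print("tool delta wrist",R.T@(X-s["ee_pos"]),"top",R.T@(X2-s["ee_pos"]))
E
```

```text
[ 13  11  19  21 314]
[12  7 10 10 77]
[261.85031847 116.13057325] [241.28571429 191.28571429]
[0.60180823 0.11994357 0.055     ] [0.59859957 0.1204127  0.055     ]
(array([0.60175001, 0.12013736, 0.04059105]), [array([-0.2, -0.4]), array([ 0.2, -0.1])])
tool delta wrist [0.00773487 0.27225721 0.06867901] top [0.00449224 0.27226686 0.06864926]
```

Call:
arm_command([
  [[0.0015,0,0.017,0,0,0],[0.0015,0,0.018,0,0,0],[0.0015,0,0.018,0,0,0],[0.0015,0,0.016,0,0,0],[0,0,0,0,0,0]],
])

```text
time: 12.9
ee_pos: [0.6017, 0.1158, 0.3274]
eef_rot: [-0.704, 0.057, -0.055, 0.705]
ft_force: [-1.0, 1.6, 0.1]
width: 0.0007
```

Call:
arm_command([
  [[0,0.025,0,0,0,0],[0,0.03,0,0,0,0],[0,0.03,0,0,0,0],[0,0.03,0,0,0,0],[0,0.03,0,0,0,0],[0,0.03,0,0,0,0],[0,0.03,0,0,0,0],[0,0.02,0,0,0,0],[0,0,0,0,0,0]],
])

```text
time: 13.65
ee_pos: [0.5993, 0.1106, 0.0983]
eef_rot: [0.706, -0.06, 0.055, -0.704]
ft_force: [-0.5, -0.6, 0.1]
width: 0.0005
```

```bash
python3 look.py 10;python3 - <<'E'
import cv2
from bench import vision
s=vision.camera("scene")
cv2.imwrite("pics/s10.png",cv2.resize(s["pixels"][100:250,200:360],None,fx=4,fy=4,interpolation=cv2.INTER_CUBIC))
E
```

```text
[0.59927207 0.11058212 0.09828136] [-0.49978734 -0.58863955  0.11321313] 13.65
[[ 0.987 -0.008  0.163]
 [-0.163 -0.002  0.987]
 [-0.007 -1.    -0.003]] head 80.63122400665796
```

View pics/lw10.png

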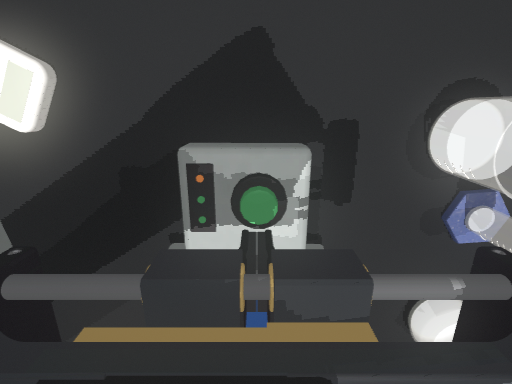

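View pics/s10.png

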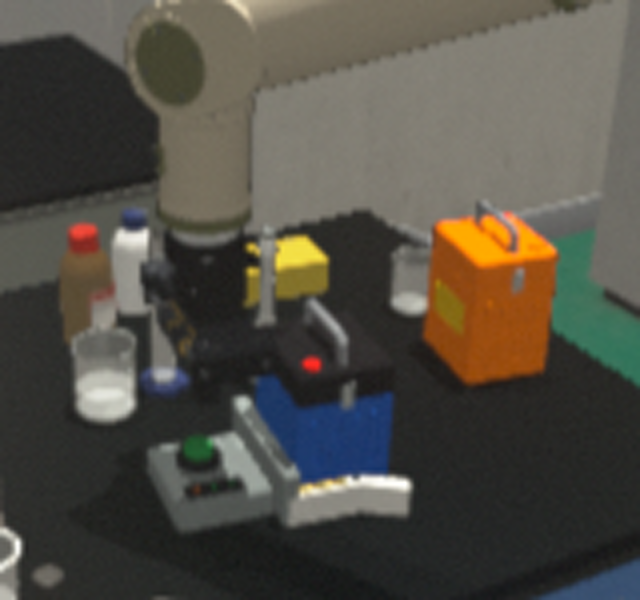

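```bash
python3 - <<'E'
from h import *
w,t=pickle.load(open("l10.pkl","rb"));s=w["s"];p=w["pixels"]
h=cv2.cvtColor(p[170:240,220:300],cv2.COLOR_BGR2HSV);m=cv2.inRange(h,(45,100,40),(80,255,255))
n,l,st,ce=cv2.connectedComponentsWithStats(m);i=1+np.argmax(st[1:,4]);print(st[i]);a=ce[i]+[220,170]
ww=wr(w);R=Ro.from_quat(s["eef_rot"]).as_matrix();X=ray(ww,a,.055);print(a,X,R.T@(X-s["ee_pos"]))
for z in (.045,.055): print(ray(ww,(278,206),z)-ray(ww,(240,206),z))
w9,_=pickle.load(open("l9.pkl","rb"));print(tri([(ww,a),(wr(w9),(261.85,116.1))]))
E
```

```text
[  20   16   38   39 1149]
[258.51261967 204.89556136] [0.60207377 0.12145713 0.055     ] [0.00131437 0.04323697 0.01132379]
[ 0.03006171 -0.004871    0.        ]
[ 0.02866208 -0.00464422  0.        ]
(array([0.60183742, 0.11983976, 0.05041584]), [array([0., 0.]), array([-0., -0.])])
```

Call:
arm_command([
  [[0.001,0,0.005,0,0,0],[0,0,0.005,0,0,0],[0,0.014,0,0,0,0],[0,0.014,0,0,0,0],[0,0.01,0,0,0,0],[0,0,0,0,0,0]],
])

```text
time: 14.3
ee_pos: [0.6029, 0.1228, 0.062]
eef_rot: [0.705, -0.059, 0.055, -0.704]
ft_force: [0.1, -0.1, -0.4]
width: 0.0
```

Call:
arm_command([
  [[0,0.003,0,0,0,0],[0,0.003,0,0,0,0],[0,0,0,0,0,0]],
])

```text
time: 14.55
ee_pos: [0.6046, 0.1234, 0.059]
eef_rot: [0.705, -0.057, 0.057, -0.705]
ft_force: [0.9, -0.9, -1.3]
width: 0.0003
```

Call:
arm_command([
  [[0,0.003,0,0,0,0],[0,0.003,0,0,0,0],[0,0,0,0,0,0]],
])

```text
time: 14.8
ee_pos: [0.6051, 0.1235, 0.0534]
eef_rot: [-0.705, 0.057, -0.057, 0.705]
ft_force: [1.4, 0.2, 3.7]
width: 0.0004
```

Call:
arm_command([
  [[0,0.002,0,0,0,0],[0,0.002,0,0,0,0],[0,0,0,0,0,0]],
])

```text
time: 15.05
ee_pos: [0.6052, 0.1236, 0.0505]
eef_rot: [0.705, -0.057, 0.057, -0.705]
ft_force: [-2.7, -2.0, 9.6]
width: 0.0003
```

Call:
arm_command([
  [[0,0.0015,0,0,0,0],[0,0.0015,0,0,0,0],[0,0,0,0,0,0],[0,0,0,0,0,0]],
])

```text
time: 15.38
ee_pos: [0.6054, 0.1237, 0.05]
eef_rot: [0.705, -0.056, 0.058, -0.704]
ft_force: [-13.1, -4.1, 33.5]
width: 0.0005
```

```bash
python3 look.py 11
```

```text
[0.60536477 0.12367577 0.04995505] [-13.13587228  -4.06897499  33.48871156] 15.3833
[[ 0.987  0.002  0.161]
 [-0.161 -0.001  0.987]
 [ 0.002 -1.    -0.001]] head 80.7408885224525
```

View pics/lw11.png

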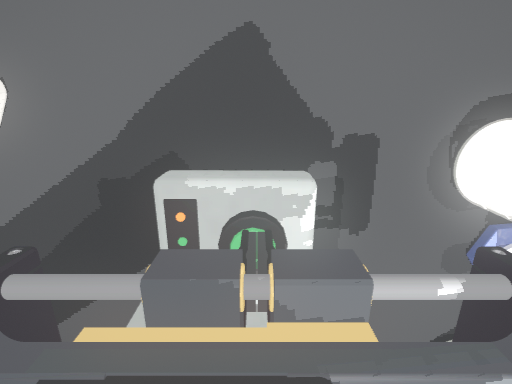

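The button has bottomed: spring-like force of 3.7 N at z=53 mm, then a hard rise to 33 N at z=50 mm, about 6 mm below its 56 mm top. Releasing.

Call:
arm_command([
  [[0,-0.003,0,0,0,0],[0,-0.006,0,0,0,0],[0,-0.015,0,0,0,0],[0,-0.025,0,0,0,0],[0,-0.03,0,0,0,0],[0,-0.03,0,0,0,0],[0,-0.03,0,0,0,0],[0,-0.03,0,0,0,0],[0,-0.03,0,0,0,0],[0,-0.03,0,0,0,0],[0,-0.03,0,0,0,0],[0,0,0,0,0,0]],
])

```text
time: 16.48
ee_pos: [0.6061, 0.1243, 0.3114]
eef_rot: [-0.704, 0.054, -0.06, 0.706]
ft_force: [-0.2, 0.2, 1.3]
width: 0.0005
```

Call:
arm_command([
  [[0,0,-0.015,0,0,0],[0,0,-0.02,0,0,0],[0,0,-0.02,0,0,0],[0,0,-0.02,0,0,0],[0,0,0,0,0,0]],
])

```text
time: 16.9
ee_pos: [0.5925, 0.0445, 0.3048]
eef_rot: [0.706, -0.059, 0.059, -0.704]
ft_force: [0.5, 0.0, 0.0]
width: -0.0001
```

```bash
python3 look.py 12;python3 - <<'E'
import cv2
from h import *
from bench import vision
s=vision.camera("scene");s0=pickle.load(open("scene0.pkl","rb"));s7=pickle.load(open("s7.pkl","rb"))
cv2.imwrite("pics/s12.png",s["pixels"])
cr=lambda p:cv2.resize(p[160:250,210:330],None,fx=6,fy=6,interpolation=cv2.INTER_CUBIC)
cv2.imwrite("pics/s12c.png",cr(s["pixels"]))
w,t=pickle.load(open("l12.pkl","rb"));t0=pickle.load(open("top0.pkl","rb"))
cv2.imwrite("pics/t12.png",t["pixels"])
w7,t7=pickle.load(open("l7.pkl","rb"))
def g(p,box):
    x0,y0,x1,y1=box;h=cv2.cvtColor(p[y0:y1,x0:x1],cv2.COLOR_BGR2HSV);m=cv2.inRange(h,(45,100,60),(80,255,255))
    n,l,q,ce=cv2.connectedComponentsWithStats(m);i=1+np.argmax(q[1:,4]);return ce[i]+[x0,y0]
print("button scene before/after",g(s0["pixels"],(238,203,262,223)),g(s["pixels"],(238,203,262,223)))
def rd(p,box):
    x0,y0,x1,y1=box;h=cv2.cvtColor(p[y0:y1,x0:x1],cv2.COLOR_BGR2HSV);m=cv2.inRange(h,(0,150,120),(8,255,255))
    n,l,q,ce=cv2.connectedComponentsWithStats(m);i=1+np.argmax(q[1:,4]);return ce[i]+[x0,y0]
print("red dot scene at home / now",rd(s7["pixels"],(265,182,290,200)),rd(s["pixels"],(265,182,290,200)))
E
```

```text
[0.59252649 0.04447646 0.30475334] [0.46512387 0.00164587 0.004217  ] 16.9
[[ 0.986 -0.001  0.166]
 [-0.166 -0.002  0.986]
 [-0.    -1.    -0.003]] head 80.43353262517242
button scene before/after [248.88372093 211.11627907] [249.         211.60526316]
red dot scene at home / now [277.71428571 190.5       ] [277.61538462 190.61538462]
```

View pics/s12.png

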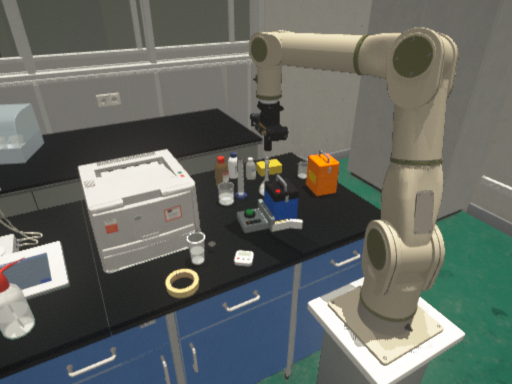

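View pics/s12c.png

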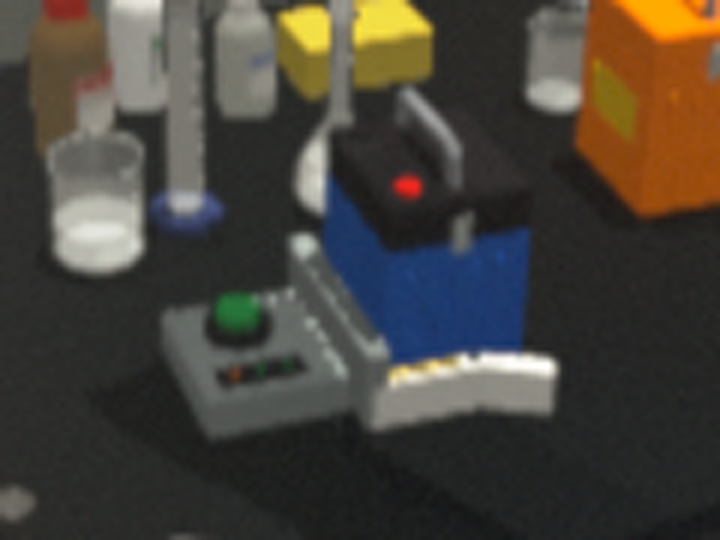

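View pics/lw12.png

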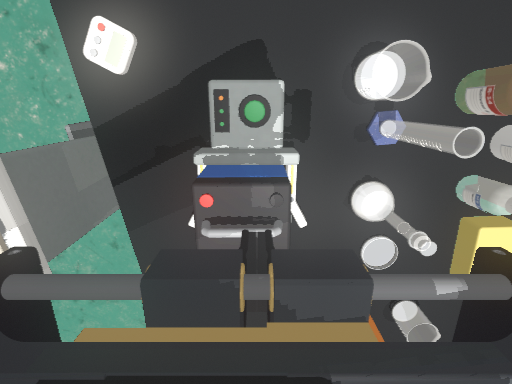

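View pics/t12.png

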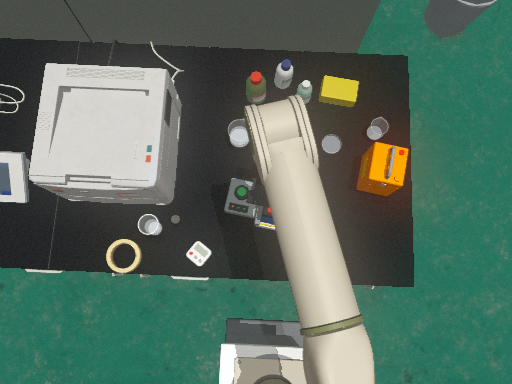

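```bash
python3 - <<'E'
from h import *
w,t=pickle.load(open("l12.pkl","rb"));cv2.imwrite("pics/w12c.png",cv2.resize(w["pixels"][70:240,180:320],None,fx=4,fy=3.5,interpolation=cv2.INTER_CUBIC))
E
```

```text
(no output)
```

View pics/w12c.png

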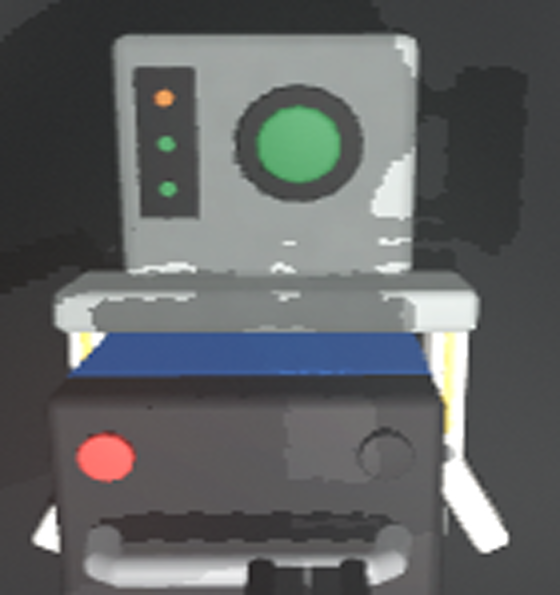

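```bash
python3 - <<'E'
from h import *
w,t=pickle.load(open("l12.pkl","rb"));c=wr(w)
P=lambda q:((q[0]+.5)/4-.5+180,(q[1]+.5)/3.5-.5+70)
D=np.array([.567,.0005]);a=np.radians(81);dx=np.array([np.cos(a),np.sin(a)]);dy=np.array([-dx[1],dx[0]])
d=lambda q,z:np.round([(ray(c,P(q),z)[:2]-D)@dx*1e3,(ray(c,P(q),z)[:2]-D)@dy*1e3],1)
print("stop",d((56,332),.058),d((478,332),.058))
print("lid front low edge (z~.12)",d((70,377),.12),d((430,375),.12)," top",d((60,395),.153),d((440,395),.153))
print("stop back",d((80,272),.06),d((460,272),.06))
E
```

```text
stop [49.5 73.3] [ 48.  -80.1]
lid front low edge (z~.12) [45.6 56.2] [ 45.3 -56.4]  top [47.8 52.3] [ 46.8 -55.8]
stop back [74.5 62.4] [ 73.2 -72.5]
```

All checks agree, so I'm handing in.

```bash
python3 - <<'E'
from bench import readout, vision, r
print(readout.read_state()["ft_force"]); print(r.close_job())
E
```

```text
[-0.38494618  0.80723646  0.66578277]
the job is handed in; nothing more can be done
None
```

I pushed the battery box home in the dock, pressed the green button to its end stop and released it, then handed the job in. The clock stood at about 17 s of the 54 s allowed. No verdict is reported.

**The push:** I used part-open fingers, tilted 45°, low on the rear face. TCP height was 17 mm and the contact about 24 mm up. The box slid and turned about 7° into line, and stopped when the force rose to about 21 N. That load had a side component of about 10 N, so the box was probably also against a rail.

**The button:** Force rose like a spring to 3.7 N, then hard to 33 N about 6 mm below the button's measured top. After release nothing touches it. It looks the same in the scene view as before the press, but in shadow that view is a weak check of its height.

**Last checks:**
- **Box position:** it stands within about 2 mm of the stop in depth and is square within about 1.5°. It did not move during the press.
- **Sideways offset:** the views disagree slightly, at 2 mm from the wrist camera and 4 mm from the top camera. Both are inside the 10 mm limit.
- **Bystanders:** by eye in the scene, top and wrist views they stand where they began. I did not measure them one by one; in the final top view the arm hides the flask and cylinder.
- **Arm:** it is clear of everything, with wrist force near zero.

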